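Set the teat caddy's clamp screw to a running fit

ROBOT

A 6-joint arm with a two-finger parallel gripper is mounted at the origin on the work surface. World frame = base frame: x ahead of the robot, y to its left, z up, the work surface at z = 0. Lengths are in m, angles in rad, forces in N, time in s.
With the tool pointing down it reaches from about 0.4 to 0.825 m from the base axis. Payload 7 kg.
Tool frame: the origin (TCP) lies at the centre of the arm's flange, where the gripper is bolted on; the fingertips stand 178 mm ahead of it and the grasp point (between the pads) lies 159 mm ahead of it; z points along the fingers, y is the direction in which the jaws open and shut (so a half turn about z gives the same grasp; the last joint's range is limited). The gripper opens to 88 mm and grips with 3 to 60 N. Pads are 19 mm wide; open, the fingers measure 130 mm over their backs; the gripper's body (78 mm by 193 mm) begins 47 mm behind the grasp point.
Start: joints at [1.635, 0.359, 0.012, 0, -1.224, -0.288], TCP at [0.15, 0.658, 0.405] pointing down, gripper open.
Joint ranges: [-3.07, 3.07], [-1.43, 2.12], [-1.02, 1.25], [-3.03, 1.67], [-3.05, -0], [-3.03, 3.03]. Speed limits (rad/s): [2.39, 2.39, 3.01, 3.14, 3.14, 3.14].

INTERFACE

Orientations are given as [roll, pitch, yaw] about the fixed x, y, z axes, in that order (R = Rz(yaw) Ry(pitch) Rx(roll)).
In Python, from station import arm gives the robot as it stands.
- The arm moves only by the shell command python3 -m handwheel 'ROWS' [OPENING] [FORCE]. ROWS is JSON, a list of rows, each a list of 4 numbers: the shift along the world's x, y, z in cm, then the turn about the world's z in rad. In form: [[dx, dy, dz, yaw], ...]. A call has 1 to 20 rows; each row shifts and turns the commanded pose from where the row before left it; what a row does not reach is not made up. A row lasts 1/10 s, in which the tool goes at most 50 mm and 8.59 degrees, less where a joint would pass 70% of its speed; a pose out of reach is approached as far as the arm can. A call is refused whole if a number of a shift passes 5 or a number of a turn 0.15, either way. A call with a gripper value outside its range is refused whole. OPENING is the closure, from 0 (fully open) to 1 (shut), set as the call begins (- or left out, the last holds). The fingers move at their own pace and stop on an object; FORCE is the grip in N (left out, the last holds). Time passes only in rows, so rows that do not move let the fingers close. It gives the time, the measured TCP pose, the force and the opening at its end, in the units of the state.
- arm.get_state(): the state, without advancing time (a new reading comes with each control period).
- arm.grab_frame(name): name is "side" or "top" or "wrist"; returns a dict with "image" (480x640x3 uint8, red, green, blue), "depth" (480x640 float32, m along the optical axis (not along the pixel's ray), 0 where there is no reading), "vfov" (degrees; the focal length in pixels is half the picture's height over the tangent of half this angle, whatever the lens; pixels are square), "cx", "cy" (the principal point, pixels), "rvec" (rotation vector, rad) and "tvec" (3), from world to camera coordinates, as OpenCV has them. Camera axes: x right, y down, z forward; pixel columns grow to the right and rows downward; lengths in m; the calibration is good to about 2 mm. A picture is of the moment at which its call begins.
- arm.job_done(): hands the job in, once; it reports no verdict.
The state is a dict: "t": time; "q": joint angles; "qd": joint speeds; "joint_efforts": joint torques, N m; "eef_pos": TCP position; "ee_rot": TCP orientation; "force": force on the tool from outside, world axes, zero at the start; "moment": the same for the moment, N m; "width": finger opening in m.
Only numpy, scipy, OpenCV 4.12 (cv2) and the standard library are available. Lean on these libraries where they do the work, as an engineer would, in place of code of your own. Each camera call takes 0.05 s, during which the arm holds its last target.

TASK

The clamp-on teat caddy has to slide along the steel shelf without coming off, so its clamp needs a running fit. Turn the bottle warmer off first, as you will be working right beside it, then turn the caddy's black wing screw clockwise until it seats firmly, and back it off a quarter turn. Finish still gripping the wing there, so that it cannot turn while I run down its lock nut, and leave everything else on the shelf where it stands.

Things in the scene. Friction and masses are not known exactly. Their poses are not given: they have to be found in the camera images.
- knob_grip (a point): Middle of the grip bar (42 x 10 mm, 26 mm high) of the white bottle warmer's grey knob, on its vertical axis. A round skirt's top (44 mm across) is 13 mm below this point, the warmer's flat deck 20 mm below. The frame turns with the knob: the bar, with a white pointer line on that end, points 45 degrees clockwise (from above) of the frame's x axis.
- warmer_knob (a joint): Bottle warmer's knob, rad, growing counter-clockwise seen from above: 0 = on (pointer at the orange dot, on the right seen from the robot), 1.571 = off (pointer at the dark dot, on the left). End stops at both; an over-centre spring snaps it into either, about 0.06 N m to turn it out. It starts on.
- screw_grip (a point): Middle of the black wing (45 mm long, 9 mm thick, 24 mm high) of the caddy's clamp screw, on its vertical axis. A brass lock nut's top, 19 mm across, is 21 mm below this point, the clamp's arm 28 mm below. The frame turns with the screw (z up): the wing's length, white dot on that end, points 45 degrees clockwise (from above) of the frame's x axis.
- clamp_screw (a joint): Turn of the clamp screw, rad: 0 = seated (foot pressed on the shelf, a hard stop); grows as it is backed off, counter-clockwise seen from above. Right-hand thread, 2 mm a turn, so the wing rises only 0.3 mm a radian. About 0.03 N m of friction; it stays where it is left. It starts 0.7 to 2.2 rad short of seated.
- clamp_foot: The clamp screw's pressure foot under the clamp's arm, a 22 mm disc that carries the spindle and the wing; origin on the shelf side, 58 mm below the wing's middle. It does not turn.
- caddy: Pale green plastic caddy clamped over the front edge of the steel shelf, 134 mm wide, does not move; origin on the line of the shelf's front edge at its top (110 mm above the counter), x away from the robot. The screw's axis is at x = 30 mm. Two cups with a teat case each hang in front of the edge, tops at most 15 mm above the shelf.
- warmer: White bottle warmer, does not move, 150 mm wide; origin on the line of the shelf's front edge at its top, x to the back. It spans x = 20 to 222 mm; deck 75 mm high with the knob's axis at x = 58 mm; round well behind it, 124 mm across, axis at x = 160 mm, rim 138 mm high.
- glass_bottle_mid (a point): Empty glass bottle, 58 mm across, 142 mm high, standing; point half-way up. Leave alone.
- pot_mid (a point): Blue lidded ceramic pot, 92 mm across, 87 mm high; point half-way up. Leave alone.
- scoop_mid (a point): Bamboo scoop lying at the back of the shelf, 110 mm long; point in the middle of its cup, 13 mm up. Leave alone.
- jar_mid (a point): White jar, 72 mm across, 75 mm high; point half-way up. Leave alone.
- bottle_collar_mid (a point): Bottle collar ring, 46 mm across, 18 mm high; point half-way up. Leave alone.
- case_left_mid (a point): Beige teat case standing in the caddy's left cup, 53 mm across, 67 mm high; point half-way up. Leave alone.
- case_right_mid (a point): Mauve teat case standing in the caddy's right cup, 53 mm across, 67 mm high; point half-way up. Leave alone.

How it is judged:
On the way, in this order (a step that is already met when the one before it is completed fails the run):
1. the bottle warmer's knob is turned to off (value of joint warmer_knob above 1.421 rad), for 0.2 s.
2. with the warmer off, the wing screw is turned home until it seats (within 0.06 rad) (value of joint warmer_knob above 1.421 rad and value of joint clamp_screw below 0.06 rad), for 0.2 s.
At the end, for the whole second after the job is handed in: Warmer knob off (within 0.15 rad); clamp screw still, 1.571 rad (within 0.26) back from its seat; wing still gripped (fingers press it with over 3 N, grasp point within 30 mm of its middle); bottle, pot, scoop, jar, collar and both teat cases within 30 mm of where they started (value of joint warmer_knob above 1.421 rad and value of joint clamp_screw between 1.311 and 1.831 rad and velocity of joint clamp_screw between -0.1 and 0.1 rad/s and contact force between the fingers and clamp_foot above 3 N and distance between the grasp point and screw_grip below 0.03 m and distance of each of glass_bottle_mid, pot_mid, scoop_mid, jar_mid, bottle_collar_mid, case_left_mid, case_right_mid from where it was at the start of the episode below 0.03 m); the arm keeps its last pose, push and grip.
It fails at once if one of the other things on the shelf or in the caddy is moved more than 30 mm (distance of any of glass_bottle_mid, pot_mid, scoop_mid, jar_mid, bottle_collar_mid, case_left_mid, case_right_mid from where it was at the start of the episode above 0.03 m).
It fails at once if the glass bottle, pot or jar is tipped over (angle between any of glass_bottle_mid, pot_mid, jar_mid's own z axis and vertical above 0.5 rad).
It also fails if it takes over 48 s, if anything falls off the work surface, if the arm or the gripper's body presses on something with over 40 N, if the wrist force passes 120 N, or if a joint passes its speed limit or range.

## Working session

There is one attempt and no reset: what is moved stays moved. The work goes in short steps, Python scripts to look and compute and a shell command to move; the robot and the scene stay as the last step left them, time stands still between calls to the robot, and variables do not carry over. Pictures are saved under pics/ and viewed, and the job is handed in when it is done.

```bash
ls; mkdir -p pics; cat > h.py <<'E'
import numpy as np, cv2, sys
sys.path.insert(0,'.')
from station import arm
def grab(name,fn=None):
    f=arm.grab_frame(name)
    if fn: cv2.imwrite(fn,cv2.cvtColor(f["image"],cv2.COLOR_RGB2BGR))
    return f
def cam(f):
    F=240/np.tan(np.radians(f["vfov"])/2); R=cv2.Rodrigues(np.array(f["rvec"],float))[0]; t=np.array(f["tvec"],float).ravel()
    return F,f["cx"],f["cy"],R,t
def ray(f,u,v):
    F,cx,cy,R,t=cam(f); d=R.T@np.array([(u-cx)/F,(v-cy)/F,1.]); return -R.T@t,d
def onz(f,u,v,z):
    o,d=ray(f,u,v); return o+d*(z-o[2])/d[2]
def pd(f,u,v):
    o,d=ray(f,u,v); return o+d*f["depth"][int(round(v)),int(round(u))]
def proj(f,p):
    F,cx,cy,R,t=cam(f); c=R@np.array(p)+t; return np.array([F*c[0]/c[2]+cx,F*c[1]/c[2]+cy])
def tri(rs):
    A=np.zeros((3,3));b=np.zeros(3)
    for o,d in rs:
        d=d/np.linalg.norm(d);P=np.eye(3)-np.outer(d,d);A+=P;b+=P@o
    x=np.linalg.solve(A,b); return x,[np.linalg.norm((np.eye(3)-np.outer(d,d)/(d@d))@(x-o)) for o,d in rs]
def save(f,fn):
    np.save(fn,f,allow_pickle=True)
def load(fn): return np.load(fn,allow_pickle=True).item()
E
python3 - <<'E'
from h import *
np.set_printoptions(precision=4,suppress=True)
for n in("side","top","wrist"):
    f=grab(n,f"pics/{n}0.png"); save(f,f"{n}0.npy"); print(n,f["vfov"],f["cx"],f["cy"],-cam(f)[3].T@cam(f)[4])
print(arm.get_state())
E
```

```text
pics
side 57.83649490119892 317.43855272478595 237.3438342937214 [ 0.504  -0.7487  0.6979]
top 42.800067244113535 326.290943863206 236.6497298824594 [0.4486 0.0005 1.5271]
wrist 61.89370523797562 319.6228307809419 236.46373409612846 [0.2188 0.644  0.3834]
{'t': 0.15, 'q': array([ 1.6351,  0.3592,  0.0113, -0.0003, -1.2241, -0.2881]), 'qd': array([-0.0001, -0.0035,  0.0039,  0.0025,  0.0016,  0.0001]), 'joint_efforts': array([ -0.0006, -58.3277,  29.3287,   7.001 ,   0.0088,  -0.0001]), 'eef_pos': array([0.1498, 0.658 , 0.404 ]), 'ee_rot': array([ 3.1404, -0.0001, -0.2239]), 'force': array([-0.6373, -0.1204,  0.4894]), 'moment': array([-0.0329,  0.0228, -0.0515]), 'width': 0.08778920208051061}
```

View pics/side0.png

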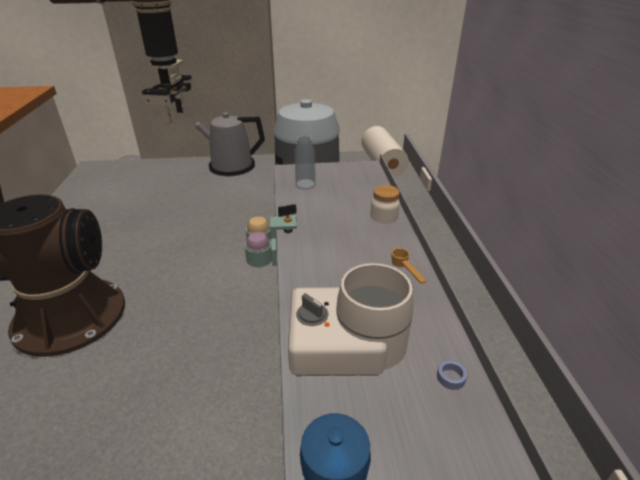

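View pics/top0.png

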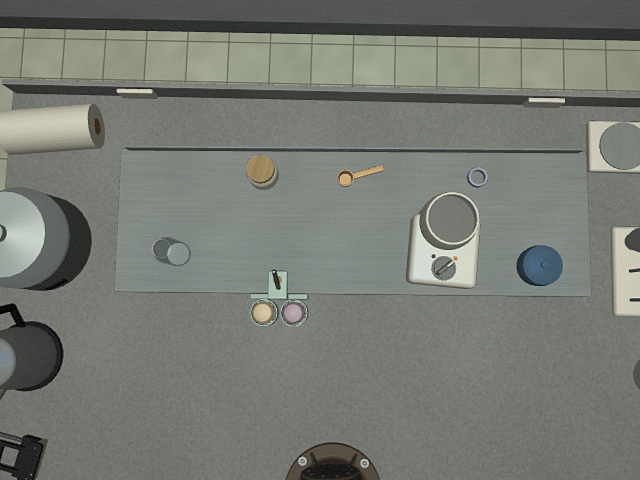

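View pics/wrist0.png

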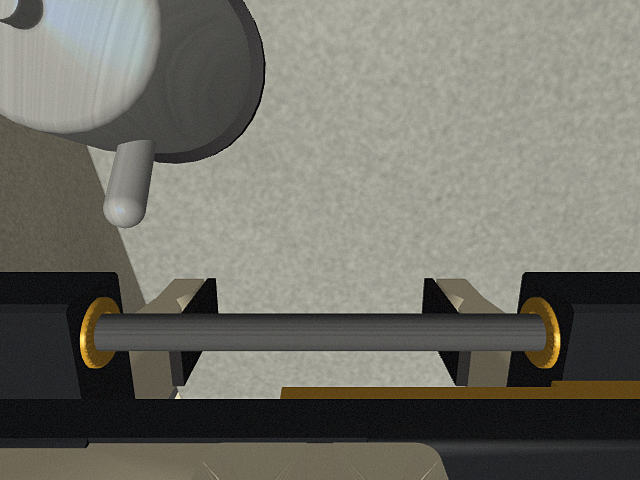

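Side view: warmer with its knob near (313,308), black wing near (288,210). Top view: knob near (444,267), wing near (277,280), glass bottle near (172,251), pot near (540,265). I'll zoom on the two knobs.

```bash
python3 - <<'E'
from h import *
for n,boxes in(("top",[(420,240,50,40),(250,260,60,45)]),("side",[(290,285,50,45),(265,195,45,45)])):
    f=load(f"{n}0.npy"); ims=[]
    for x,y,w,h in boxes:
        ims.append(cv2.resize(cv2.cvtColor(f["image"][y:y+h,x:x+w],cv2.COLOR_RGB2BGR),(400,400*h//w),interpolation=cv2.INTER_CUBIC)[:300])
    h=min(i.shape[0] for i in ims); cv2.imwrite(f"pics/{n}0z.png",np.hstack([i[:h] for i in ims]))
f=load("top0.npy")
for u,v in((444,267),(277,280),(277,290),(277,400),(540,265),(455,259),(200,270),(425,280)): print(u,v,pd(f,u,v).round(4))
f=load("side0.npy")
for u,v in((313,305),(288,210),(313,318)): print(u,v,pd(f,u,v).round(4))
E
```

```text
444 267 [ 0.5335 -0.2248  0.2155]
277 280 [0.4973 0.1351 0.1776]
277 290 [0.4762 0.1384 0.1364]
277 400 [ 0.2113  0.1421 -0.0009]
540 265 [ 0.5453 -0.4376  0.1876]
455 259 [ 0.5532 -0.253   0.1897]
200 270 [0.5178 0.3209 0.1141]
425 280 [ 0.506  -0.189   0.1846]
313 305 [ 0.5357 -0.238   0.2143]
288 210 [0.5028 0.1324 0.1719]
313 318 [ 0.535  -0.2444  0.1918]
```

View pics/top0z.png

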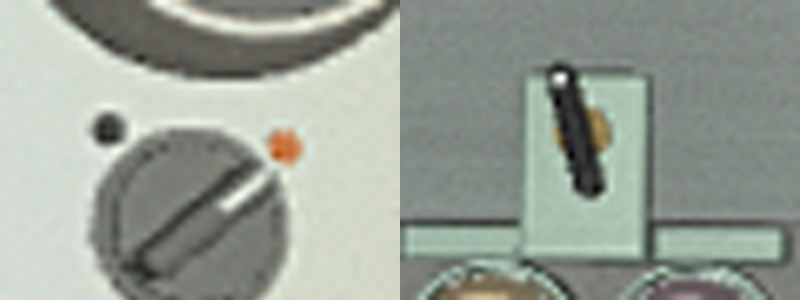

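View pics/side0z.png

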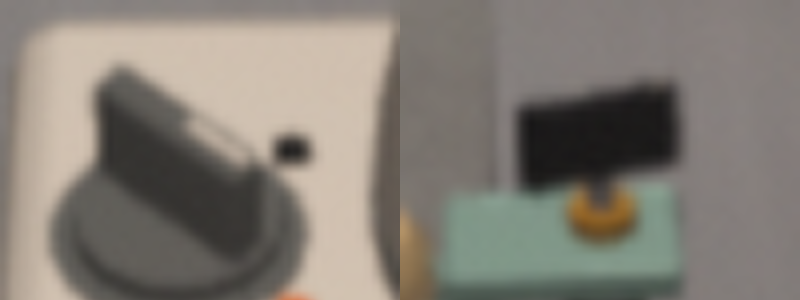

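```bash
python3 - <<'E'
from h import *
np.set_printoptions(precision=4,suppress=True)
f=load("wrist0.npy"); F,cx,cy,R,t=cam(f); print("wrist axes in world rows x,y,z:\n",R,F)
print("grasp pt px",proj(f,[0.1498,0.658,0.404-0.159]))
T,S=load("top0.npy"),load("side0.npy")
# knob: bar top ends top view (z .218) and skirt centre
print("bar ends", onz(T,454.4,260.6,.218), onz(T,437.2,273.5,.218), "skirt c", onz(T,443.7,268.2,.192))
# side crop scale 8 knob, bar top corners
print("side bar ends", onz(S,290+110/8,285+80/8,.218), onz(S,290+257/8,285+165/8,.218))
# wing
k=60/400
print("wing top ends", onz(T,250+159*k,260+75*k,.177), onz(T,250+190*k,260+188*k,.177),"nut",onz(T,250+197*k,260+130*k,.142))
k=45/400
print("side wing top", onz(S,265+120*k,195+108*k,.177), onz(S,265+272*k,195+90*k,.177))
print("bottle",[onz(T,u,v,.252)for u,v in((160,248),)],"jar",onz(T,261,168,.185))
E
```

```text
wrist axes in world rows x,y,z:
 [[-0.2223 -0.975   0.0014]
 [-0.9403  0.2148  0.2642]
 [-0.2579  0.0574 -0.9645]] 400.26762450815687
grasp pt px [323.4565 318.9392]
bar ends [ 0.5476 -0.2463  0.218 ] [ 0.5191 -0.21    0.218 ] skirt c [ 0.5324 -0.2282  0.192 ]
side bar ends [ 0.5221 -0.2172  0.218 ] [ 0.5498 -0.2445  0.218 ]
wing top ends [0.5164 0.1429 0.177 ] [0.4794 0.1312 0.177 ] nut [0.4999 0.133  0.142 ]
side wing top [0.4808 0.1388 0.177 ] [0.5213 0.1447 0.177 ]
bottle [array([0.5549, 0.3763, 0.252 ])] jar [0.746  0.1795 0.185 ]
```

```bash
python3 -m handwheel '[[1,-4.5,1.5,0],[1,-4.5,1.5,0],[1,-4.5,1.5,0],[1,-4.5,1.5,0],[3,-4.5,0,-0.035],[3,-4.5,0,-0.035],[3,-4.5,0,-0.035],[3,-4.5,0,-0.035],[3,-4.5,0,-0.035],[3,-4.5,0,-0.035],[3,-4.5,0,-0.035],[3,-4.5,0,-0.035],[1,-4,0,-0.035],[1,-4,0,-0.035],[1,-4,0,-0.035],[1,-4,0,-0.035],[1,-4,0,-0.035],[1,-4,0,-0.035],[1,-4,0,-0.035],[1,-4,0,-0.035]]' 0.5 20
python3 -m handwheel '[[0,0,0,0],[0,0,0,0]]'
python3 - <<'E'
from h import *
f=grab("wrist","pics/w1.png"); save(f,"w1.npy")
E
```

```text
t: 2.15
eef_pos: [0.4917, -0.1765, 0.4646]
ee_rot: [-3.141, 0.0, -0.785]
force: [0.3, 0.3, 0.3]
width: 0.0439
t: 2.35
eef_pos: [0.4916, -0.1757, 0.464]
ee_rot: [3.141, 0.001, -0.786]
force: [-0.3, 1.1, 0.3]
width: 0.0438
```

View pics/w1.png

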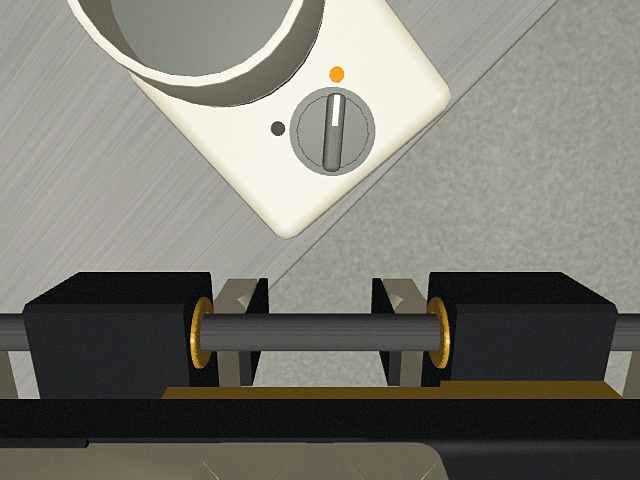

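Wrist picture: knob skirt centred about (333,132), bar top from (337,95) to (332,168), orange dot (337,74), dark dot (278,128), so it is on. Next I take a second view from nearer and triangulate.

```bash
python3 -m handwheel '[[2,-2,-1,0],[1.5,-2,-1,0],[0,0,0,0],[0,0,0,0]]'
python3 - <<'E'
from h import *
f=grab("wrist","pics/w2.png"); save(f,"w2.npy"); print(arm.get_state()["eef_pos"])
def feats(fn):
    f=load(fn); im=f["image"]; hsv=cv2.cvtColor(im,cv2.COLOR_RGB2HSV)
    out={}
    m=cv2.inRange(hsv,(5,150,150),(25,255,255)); m[260:]=0
    n,l,s,c=cv2.connectedComponentsWithStats(m); i=1+np.argmax(s[1:,4]); out["orange"]=c[i]; ou,ov=c[i]
    return f,out
for a in("w1.npy","w2.npy"):
    f,o=feats(a); u,v=o["orange"]; print(a,u,v,pd(f,u,v), onz(f,u,v,.185))
    # dark rim: skirt mask: grey pixels height .188-.196 by depth
    F,cx,cy,R,t=cam(f)
    vv,uu=np.mgrid[0:270,0:640]; d=f["depth"][:270]
    P=np.stack([(uu-cx)/F,(vv-cy)/F,np.ones_like(uu)],-1)*d[...,None]; W=(P-t)@R
    near=np.hypot(W[...,0]-.533,W[...,1]+.23)<.035
    z=W[...,2]
    for lo,hi,nm in((.189,.196,"skirt"),(.212,.226,"bartop")):
        m=near&(z>lo)&(z<hi); q=W[m]; r=cv2.minAreaRect((q[:,:2]*1000).astype(np.float32))
        print(nm,m.sum(),q.mean(0).round(4),"med z",np.median(q[:,2]).round(4),"rect",np.round(r[0],1),np.round(r[1],1),round(r[2],1), "circ",np.round(cv2.minEnclosingCircle((q[:,:2]*1000).astype(np.float32)),1) if nm=="skirt" else "", "px",uu[m].mean(),vv[m].mean())
    m=near&(z<.187);print("deck",np.median(z[m]))
E
```

```text
t: 2.8
eef_pos: [0.5268, -0.2138, 0.4443]
ee_rot: [3.141, 0.001, -0.783]
force: [0.2, 0.3, 0.0]
width: 0.0437
[ 0.52657857 -0.21370119  0.4448431 ]
w1.npy 336.463687150838 73.81005586592178 [ 0.5556454  -0.25301734  0.18536801] [ 0.55566553 -0.25305858  0.185     ]Traceback (most recent call last):
  File "<stdin>", line 19, in <module>
    return _wrapfunc(a, 'round', decimals=decimals, out=out)
    return _wrapit(obj, method, *args, **kwds)
    conv = _array_converter(obj)
ValueError: setting an array element with a sequence. The requested array has an inhomogeneous shape after 1 dimensions. The detected shape was (2,) + inhomogeneous part.
```

View pics/w2.png

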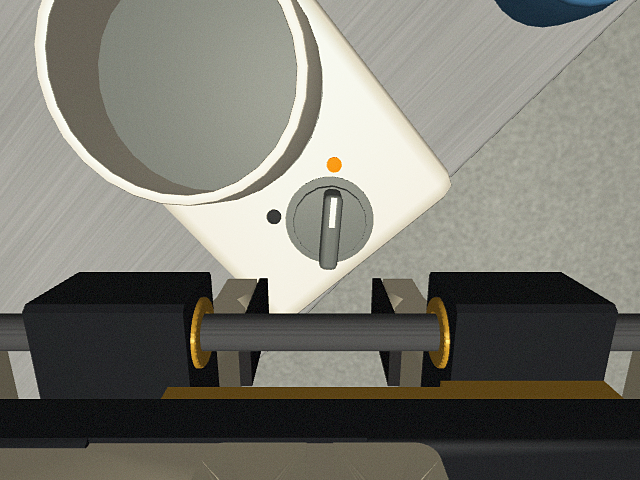

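Second view: knob at about (330,220), bar top from (332,190) to (328,266), orange dot (334,164).

```bash
python3 - <<'E'
from h import *
np.set_printoptions(precision=4,suppress=True)
rays={"orange":[],"skirt":[],"bar":[]}
for a in("w1.npy","w2.npy"):
    f=load(a); im=f["image"]; hsv=cv2.cvtColor(im,cv2.COLOR_RGB2HSV)
    m=cv2.inRange(hsv,(5,150,150),(25,255,255)); m[260:]=0
    n,l,s,c=cv2.connectedComponentsWithStats(m); i=1+np.argmax(s[1:,4]); rays["orange"].append(ray(f,*c[i]))
    F,cx,cy,R,t=cam(f)
    vv,uu=np.mgrid[0:270,0:640]; d=f["depth"][:270]
    W=(np.stack([(uu-cx)/F,(vv-cy)/F,np.ones_like(uu)],-1)*d[...,None]-t)@R; z=W[...,2]
    near=np.hypot(W[...,0]-.533,W[...,1]+.23)<.04
    for lo,hi,nm in((.1885,.197,"skirt"),(.212,.226,"bar")):
        m=near&(z>lo)&(z<hi); q=(W[m][:,:2]*1000).astype(np.float32); r=cv2.minAreaRect(q); c=cv2.minEnclosingCircle(q)
        px=np.stack([uu[m],vv[m]],1).astype(np.float32); rp=cv2.minAreaRect(px); cp=cv2.minEnclosingCircle(px)
        print(a,nm,m.sum(),"medz",np.median(z[m]),"rect",r,"circ",c,"px",rp if nm=="bar" else cp)
        rays[nm].append(ray(f,*(rp[0] if nm=="bar" else cp[0])))
    print("deck",np.median(z[near&(z<.187)]))
for k,v in rays.items(): print(k,*tri(v))
E
```

```text
w1.npy skirt 2759 medz 0.19149229669102696 rect ((539.9037475585938, -224.34918212890625), (57.11918258666992, 43.46080780029297), 22.890470504760742) circ ((542.4765014648438, -228.65164184570312), 30.76947784423828) px ((322.9598388671875, 117.52770233154297), 52.84186553955078)
w1.npy bar 1380 medz 0.21714433848286913 rect ((533.4156494140625, -227.17593383789062), (10.03726863861084, 41.95167922973633), 40.83240509033203) circ ((533.5280151367188, -227.09130859375), 20.985774993896484) px ((333.37933349609375, 131.9482879638672), (18.35305404663086, 78.39495086669922), 4.763641834259033)
deck 0.184638563744352
w2.npy skirt 2769 medz 0.19150650941336647 rect ((538.7689819335938, -231.27853393554688), (43.16904067993164, 55.02002716064453), 52.93464660644531) circ ((542.4840087890625, -228.57904052734375), 30.632173538208008) px ((319.0, 210.0), 51.0882568359375)
w2.npy bar 1373 medz 0.2171222899504715 rect ((533.6114501953125, -227.340087890625), (10.006158828735352, 41.767948150634766), 40.82832336425781) circ ((534.1700439453125, -226.8575439453125), 20.889482498168945) px ((330.1434326171875, 231.422119140625), (18.831438064575195, 75.7784194946289), 5.19442892074585)
deck 0.18470936635047755
orange [ 0.5557 -0.253   0.1856] [np.float64(3.509637963674252e-05), np.float64(3.509637963660012e-05)]
skirt [ 0.5437 -0.2291  0.1955] [np.float64(0.0002501487059149362), np.float64(0.000250148705914949)]
bar [ 0.5338 -0.2275  0.2138] [np.float64(2.738992714379984e-05), np.float64(2.7389927143760885e-05)]
```

Bar: centre (0.5335, −0.2273), top z 0.217, 42 × 10 mm, pointing −49° (deck 0.185; all match the text). I move over it and descend to grasp z ≈ 0.216.

```bash
python3 -m handwheel '[[0.35,-0.65,0,-0.04],[0.35,-0.7,0,-0.035],[0,0,-1.5,0],[0,0,-1.5,0],[0,0,0,0],[0,0,0,0]]' 0.62
python3 - <<'E'
from h import *
f=grab("wrist","pics/w3.png"); s=arm.get_state(); print(s["eef_pos"],s["ee_rot"],s["width"])
E
```

```text
t: 3.45
eef_pos: [0.5339, -0.2284, 0.4152]
ee_rot: [3.141, -0.0, -0.86]
force: [0.9, -0.4, 0.1]
width: 0.0335
[ 0.53397853 -0.22835932  0.41560339] [-3.14120634e+00 -1.02798238e-03 -8.59293343e-01] 0.03358235150287809
```

View pics/w3.png

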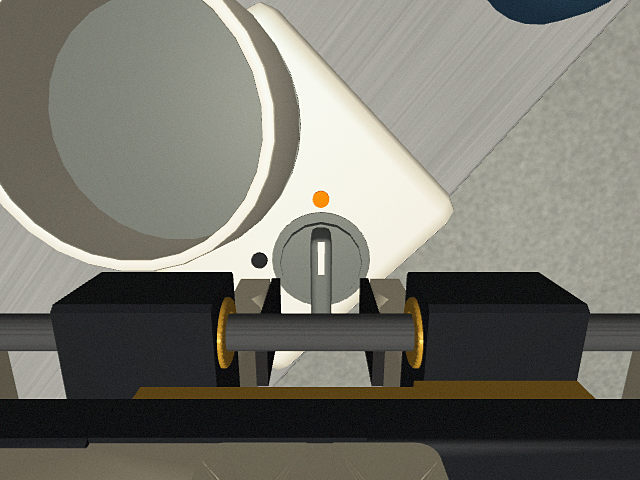

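The bar (column 321) stands upright midway between the pads (273 and 361). Descending and closing.

```bash
python3 -m handwheel '[[0,0.1,-1.5,0],[0,0,-1.5,0],[0,0,-1,0],[0,0,0,0],[0,0,0,0]]'
python3 -m handwheel '[[0,0,0,0],[0,0,0,0],[0,0,0,0],[0,0,0,0]]' 1 25
python3 - <<'E'
from h import *
s=arm.get_state(); print(s)
E
```

```text
t: 4.0
eef_pos: [0.534, -0.2273, 0.3754]
ee_rot: [-3.141, -0.001, -0.859]
force: [0.0, 0.9, 0.4]
width: 0.0337
t: 4.4
eef_pos: [0.5331, -0.2278, 0.3751]
ee_rot: [3.14, -0.0, -0.859]
force: [-2.8, -2.0, 2.5]
width: 0.0104
{'t': 4.4, 'q': array([-0.06605798,  0.22481933, -0.24652569,  0.00165583, -1.10088143,
        0.77740747]), 'qd': array([-1.12724564e-03,  6.50507400e-04,  9.17034940e-04, -5.63118030e-03,
        6.74264357e-03, -1.11515452e-05]), 'joint_efforts': array([ 1.43349901e+00, -4.56725013e+01,  2.84627026e+01,  5.51378712e+00,
        6.50947038e-01, -1.39178010e-02]), 'eef_pos': array([ 0.53314825, -0.22778481,  0.37508892]), 'ee_rot': array([ 3.13953815e+00, -4.79573000e-05, -8.58695955e-01]), 'force': array([-2.82555582, -1.95084587,  2.48864177]), 'moment': array([-8.26429337e-01,  1.13081442e+00,  4.27306009e-04]), 'width': 0.010403832469289552}
```

```bash
python3 -m handwheel '[[0,0,0,0.06],[0,0,0,0.13],[0,0,0,0.13],[0,0,0,0.13],[0,0,0,0.13],[0,0,0,0.13],[0,0,0,0.13],[0,0,0,0.13],[0,0,0,0.13],[0,0,0,0.13],[0,0,0,0.13],[0,0,0,0.13],[0,0,0,0.08],[0,0,0,0],[0,0,0,0],[0,0,0,0]]'
python3 - <<'E'
from h import *
s=arm.get_state(); print(s["ee_rot"],s["eef_pos"],s["moment"],s["width"],s["q"])
E
```

```text
t: 6.0
eef_pos: [0.5331, -0.2291, 0.3751]
ee_rot: [3.14, 0.003, 0.711]
force: [-2.7, -12.1, -1.0]
width: 0.0093
[3.14002577 0.0034179  0.7108094 ] [ 0.53305361 -0.22906509  0.37512955] [-4.61760710e+00  7.99379753e-01 -4.15588999e-03] 0.009339607076581985 [-0.0676612   0.22521555 -0.24685121  0.00394466 -1.10006596  2.3474782 ]
```

```bash
python3 -m handwheel '[[0,0,0,0],[0,0,0,0],[0,0,0,0]]' 0.62
python3 -m handwheel '[[0,0,3,0],[0,0,4,0],[0,0,2,0],[0,0,0,0]]'
python3 - <<'E'
from h import *
f=grab("wrist","pics/w4.png"); s=arm.get_state(); print(s["eef_pos"],s["ee_rot"],s["width"])
E
```

```text
t: 6.3
eef_pos: [0.5338, -0.227, 0.3747]
ee_rot: [-3.142, -0.0, 0.711]
force: [0.3, 0.3, 0.8]
width: 0.0286
t: 6.7
eef_pos: [0.5343, -0.2271, 0.4685]
ee_rot: [3.137, -0.004, 0.712]
force: [1.0, -0.1, 0.2]
width: 0.0336
[ 0.53392371 -0.22690767  0.46626385] [ 3.13932592e+00 -2.48427731e-03  7.11627644e-01] 0.03310756709651053
```

View pics/w4.png

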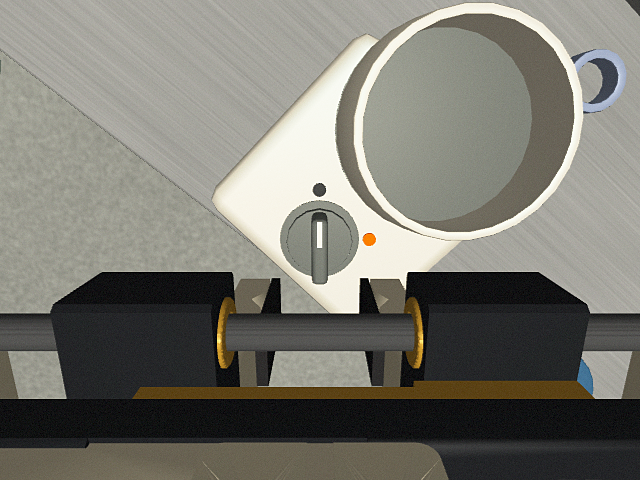

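The pointer line (319,235) now lines up with the dark dot (319,190), and the orange dot is at (369,239): the warmer is off. On to the wing.

```bash
python3 -m handwheel '[[-0.7,3.5,0,-0.04],[-0.7,3.5,0,-0.04],[-0.7,3.5,0,-0.04],[-0.7,3.5,0,-0.04],[-0.7,3.5,0,-0.04],[-0.7,3.5,0,-0.04],[-0.7,3.5,0,-0.04],[-0.7,3.5,0,-0.04],[-0.7,3.5,0,-0.04],[-0.7,3.5,0,-0.04],[0,0,0,0],[0,0,0,0]]'
python3 - <<'E'
from h import *
f=grab("wrist","pics/w5.png");save(f,"w5.npy")
E
python3 -m handwheel '[[1.5,1,-2,0],[1,0,-2,0],[0,0,0,0],[0,0,0,0]]'
python3 - <<'E'
from h import *
f=grab("wrist","pics/w6.png");save(f,"w6.npy"); s=arm.get_state(); print(s["eef_pos"],s["ee_rot"],s["width"],s["q"])
E
```

```text
t: 7.95
eef_pos: [0.4633, 0.1236, 0.4636]
ee_rot: [3.141, 0.002, 0.314]
force: [0.4, -0.6, 0.6]
width: 0.0335
t: 8.4
eef_pos: [0.4888, 0.1319, 0.4244]
ee_rot: [3.141, 0.002, 0.31]
force: [-0.9, 0.6, 0.3]
width: 0.0333
[0.4887844  0.13207693 0.4251674 ] [ 3.14127536e+00 -2.16787124e-05  3.10148717e-01] 0.033191695263174226 [ 6.52559373e-01  6.46694163e-02 -3.20292333e-01  3.30317466e-04
 -1.18592071e+00  1.22826164e+00]
```

View pics/w5.png

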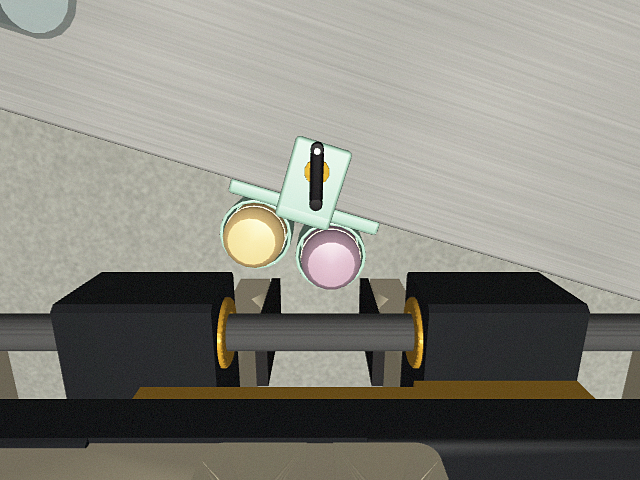

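View pics/w6.png

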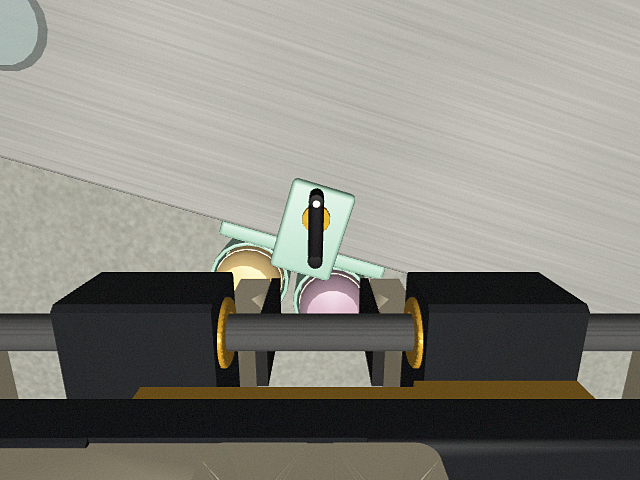

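Both wrist views show the wing upright: (317,142)–(316,210), then (316,188)–(316,268), with the white dot at the far end. The nut is behind it at (316,172) and (316,218).

```bash
python3 - <<'E'
from h import *
np.set_printoptions(precision=4,suppress=True)
rays={"wing":[],"dot":[]}
for a in("w5.npy","w6.npy"):
    f=load(a); im=f["image"]; F,cx,cy,R,t=cam(f)
    vv,uu=np.mgrid[0:272,0:640]; d=f["depth"][:272]
    W=(np.stack([(uu-cx)/F,(vv-cy)/F,np.ones_like(uu)],-1)*d[...,None]-t)@R; z=W[...,2]
    near=np.hypot(W[...,0]-.499,W[...,1]-.137)<.04
    for lo,hi,nm in((.1715,.19,"wing"),(.134,.140,"arm")):
        m=near&(z>lo)&(z<hi); q=(W[m][:,:2]*1000).astype(np.float32); r=cv2.minAreaRect(q)
        px=np.stack([uu[m],vv[m]],1).astype(np.float32); rp=cv2.minAreaRect(px)
        print(a,nm,m.sum(),"medz",np.median(z[m]),"rect",r,"px",rp)
        if nm=="wing": rays[nm].append(ray(f,*rp[0]))
        g=m&(im[:272].min(-1)>150)
        if nm=="wing":
            rays["dot"].append(ray(f,uu[g].mean(),vv[g].mean()))
            print("dot",W[g].mean(0))
    hsv=cv2.cvtColor(im[:272],cv2.COLOR_RGB2HSV); m=near&(z<.15)&(hsv[...,1]>140)&(hsv[...,0]<30)&(hsv[...,0]>8)
    print("nut",np.median(z[m]),np.round(cv2.minEnclosingCircle((W[m][:,:2]*1000).astype(np.float32))[0],1),m.sum())
for k,v in rays.items(): print(k,*tri(v))
E
```

```text
w5.npy wing 886 medz 0.17947968572204465 rect ((499.1837463378906, 139.6148681640625), (44.47358322143555, 8.924284934997559), 16.162813186645508) px ((316.03875732421875, 176.02732849121094), (13.547940254211426, 68.08168029785156), 1.5074357986450195)
dot [0.5153 0.1443 0.1802]
w5.npy arm 2654 medz 0.13918239645439986 rect ((489.545166015625, 139.3516387939453), (60.83867645263672, 44.098079681396484), 1.0439648628234863) px ((312.4420471191406, 181.35012817382812), (58.77080154418945, 80.20132446289062), 17.52556800842285)
nut 0.1464752318301773 [499.4 139.6] 164
w6.npy wing 1122 medz 0.17952570765188636 rect ((499.2231750488281, 139.61331176757812), (44.57046127319336, 8.947959899902344), 16.372459411621094) px ((315.2250671386719, 229.99542236328125), (15.414525032043457, 76.07276916503906), 0.9548413157463074)
dot [0.5152 0.1442 0.1806]
w6.npy arm 3190 medz 0.1391979772328716 rect ((489.5480651855469, 139.4012908935547), (61.16769027709961, 44.01946258544922), 1.0351899862289429) px ((312.0963439941406, 228.1789093017578), (65.22797393798828, 87.64110565185547), 16.69924545288086)
nut 0.14651349152768517 [499.2 139.6] 191
wing [0.4994 0.1397 0.1759] [np.float64(5.691394573847415e-06), np.float64(5.691394573852339e-06)]
dot [0.5154 0.1443 0.1812] [np.float64(2.073604059529447e-05), np.float64(2.073604059526056e-05)]
```

Wing: centre (0.4992, 0.1396), top 0.1795, 44.5 × 9 mm, at 16.3°; nut top 0.1465, arm 0.139, so it all agrees with the text. Target is TCP z ≈ 0.331.

```bash
python3 -m handwheel '[[0.5,0.4,0,-0.01],[0.55,0.35,0,-0.015],[0,0,-2.5,0],[0,0,-2.5,0],[0,0,-1.5,0],[0,0,0,0],[0,0,0,0]]'
python3 - <<'E'
from h import *
f=grab("wrist","pics/w7.png"); s=arm.get_state(); print(s["eef_pos"],s["ee_rot"],s["width"])
E
```

```text
t: 9.15
eef_pos: [0.4997, 0.1407, 0.3604]
ee_rot: [3.141, -0.001, 0.286]
force: [-1.1, 0.2, 1.1]
width: 0.0333
[0.49974469 0.14072847 0.36086078] [-3.14142455e+00 -1.65402520e-03  2.86335658e-01] 0.03341898551279869
```

View pics/w7.png

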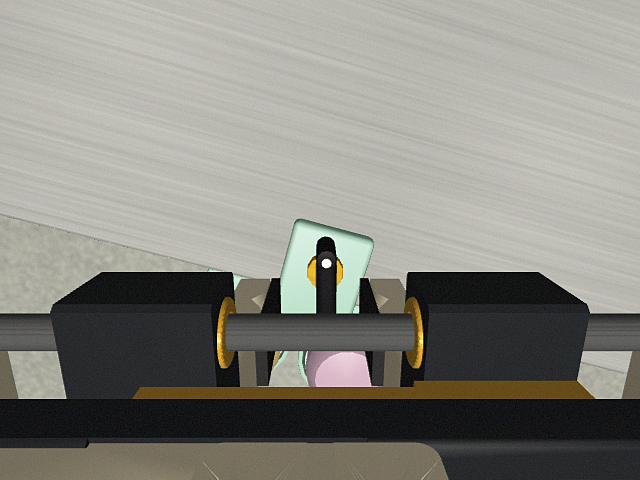

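The wing (column 326) sits about 2 mm right of the pads' middle. I shift 1 mm in −y and descend.

```bash
python3 -m handwheel '[[0,-0.12,-1,0],[0,0,-1,0],[0,0,-1,0],[0,0,0,0],[0,0,0,0]]'
python3 -m handwheel '[[0,0,0,0],[0,0,0,0],[0,0,0,0],[0,0,0,0]]' 1 30
python3 - <<'E'
from h import *
s=arm.get_state(); print(s["eef_pos"],s["ee_rot"],s["force"],s["moment"],s["q"],s["width"],s["joint_efforts"])
E
```

```text
t: 9.7
eef_pos: [0.4992, 0.1391, 0.3293]
ee_rot: [3.141, 0.001, 0.286]
force: [0.2, 0.0, 0.0]
width: 0.0335
t: 10.1
eef_pos: [0.4994, 0.1385, 0.33]
ee_rot: [3.14, 0.0, 0.287]
force: [5.0, -7.5, -1.6]
width: 0.0085
[0.49936178 0.13853536 0.32998744] [3.14002380e+00 1.40512621e-04 2.86577033e-01] [ 4.95279907 -7.54814436 -1.59691706] [-2.75578768 -1.92343044 -0.01353433] [ 0.65033587  0.1655626  -0.43639534  0.00171741 -0.96952858  1.20606559] 0.008518817374115417 [ 6.40800878e+00 -3.94520974e+01  2.74006748e+01  2.52039827e+00
  9.00454391e-01  1.17553546e-02]
```

```bash
cat > st.py <<'E'
from h import *
s=arm.get_state(); print("t",s["t"],"yaw %.4f q6 %.4f Mz %.4f eff6 %.4f"%(s["ee_rot"][2],s["q"][5],s["moment"][2],s["joint_efforts"][5]),"F",s["force"].round(1),"w %.4f"%s["width"],s["eef_pos"].round(4))
E
python3 -m handwheel '[[0.03,-0.06,0,-0.05],[0,0,0,-0.1],[0,0,0,-0.1],[0,0,0,-0.1],[0,0,0,-0.1],[0,0,0,-0.05],[0,0,0,0]]' >/dev/null; python3 st.py
python3 -m handwheel '[[0,0,0,-0.06],[0,0,0,-0.06]]' >/dev/null; python3 st.py
python3 -m handwheel '[[0,0,0,-0.05],[0,0,0,0]]' >/dev/null; python3 st.py
```

```text
t 10.8 yaw -0.2145 q6 0.7068 Mz -0.0592 eff6 -0.7740 F [ 1.8 -3.5  0.8] w 0.0088 [0.4996 0.138  0.3298]
t 11.0 yaw -0.3342 q6 0.5870 Mz 0.0592 eff6 1.0221 F [ 1.7 -4.6  0.1] w 0.0089 [0.4996 0.1381 0.3298]
t 11.2 yaw -0.3836 q6 0.5376 Mz -0.0656 eff6 -0.6201 F [ 2.3 -4.7  0.4] w 0.0087 [0.4996 0.1381 0.3298]
```

```bash
for i in 1 2 3 4; do python3 -m handwheel '[[0,0,0,-0.04],[0,0,0,-0.04],[0,0,0,0]]' >/dev/null; python3 st.py; done
```

```text
t 11.5 yaw -0.4633 q6 0.4580 Mz -0.0656 eff6 -0.4781 F [ 1.6 -5.3  0.3] w 0.0088 [0.4996 0.1381 0.3298]
t 11.8 yaw -0.5433 q6 0.3780 Mz -0.0228 eff6 -0.4779 F [ 1.3 -5.5  0.2] w 0.0087 [0.4996 0.138  0.3297]
t 12.1 yaw -0.6233 q6 0.2980 Mz -0.0658 eff6 -0.4780 F [ 2.7 -5.1 -1.2] w 0.0090 [0.4996 0.138  0.3297]
t 12.4 yaw -0.7033 q6 0.2180 Mz -0.0477 eff6 -0.4779 F [ 2.  -6.  -0.4] w 0.0090 [0.4996 0.138  0.3297]
```

```bash
for i in 1 2 3 4 5; do python3 -m handwheel '[[0,0,0,-0.04],[0,0,0,-0.04],[0,0,0,0]]' >/dev/null; python3 st.py; done
```

```text
t 12.7 yaw -0.7828 q6 0.1384 Mz 0.3165 eff6 -0.8164 F [ 1.8 -4.6 -0.9] w 0.0089 [0.4996 0.138  0.3297]
t 13.0 yaw -0.8618 q6 0.0592 Mz 0.7179 eff6 -1.2512 F [ 2.3 -5.4 -0.7] w 0.0095 [0.4995 0.1381 0.3297]
t 13.3 yaw -0.9416 q6 -0.0205 Mz 0.7551 eff6 -1.3201 F [-0.7 -4.2  1.7] w 0.0106 [0.4993 0.1383 0.3297]
t 13.6 yaw -1.0213 q6 -0.1003 Mz 0.8923 eff6 -1.4617 F [-0.5 -3.4  2.2] w 0.0116 [0.4993 0.1383 0.3297]
t 13.9 yaw -1.1012 q6 -0.1802 Mz 0.9939 eff6 -1.5711 F [-0.5 -4.5  3. ] w 0.0138 [0.4994 0.1383 0.3297]
```

The torque rises from about yaw −0.71 and then climbs steadily, and the jaws are spread to 13.8 mm by the blocked wing, so the screw is seated and held. I'll open, square up above the wing, and measure its seated angle.

```bash
python3 -m handwheel '[[0,0,0,0],[0,0,0,0],[0,0,0,0]]' 0.62
python3 -m handwheel '[[0,0,2,0],[0,0,2,0],[0,0,2,0.1],[0,0,2,0.14],[0,0,1.5,0.15],[-2,2,0,0],[0,0,0,0],[0,0,0,0]]'
python3 - <<'E'
from h import *
f=grab("wrist","pics/w8.png"); save(f,"w8.npy"); 
E
python3 st.py
```

```text
t: 14.2
eef_pos: [0.4997, 0.139, 0.3297]
ee_rot: [-3.14, 0.001, -1.103]
force: [0.7, -1.2, 0.4]
width: 0.031
t: 15.0
eef_pos: [0.4793, 0.159, 0.4248]
ee_rot: [-3.14, 0.0, -0.713]
force: [-0.9, 0.0, -0.4]
width: 0.0334
t 15.05 yaw -0.7132 q6 0.1486 Mz 0.0540 eff6 -0.0246 F [-0.3  0.5  0.6] w 0.0333 [0.4795 0.1588 0.4246]
```

View pics/w8.png

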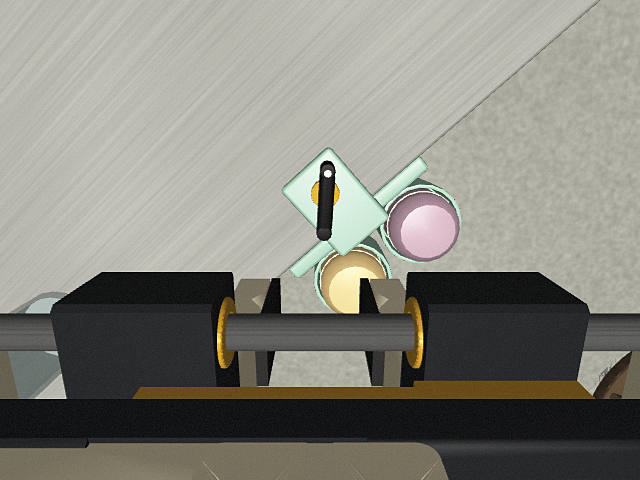

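```bash
cat > wing.py <<'E'
from h import *
def wing(a):
    f=load(a); im=f["image"]; F,cx,cy,R,t=cam(f)
    vv,uu=np.mgrid[0:272,0:640]; d=f["depth"][:272]
    W=(np.stack([(uu-cx)/F,(vv-cy)/F,np.ones_like(uu)],-1)*d[...,None]-t)@R; z=W[...,2]
    m=(np.hypot(W[...,0]-.499,W[...,1]-.1395)<.04)&(z>.1715)&(z<.19)
    q=(W[m][:,:2]*1000).astype(np.float32); r=cv2.minAreaRect(q); g=m&(im[:272].min(-1)>150)
    b=cv2.boxPoints(r); e=[b[1]-b[0],b[2]-b[1]]; e=max(e,key=np.linalg.norm); dot=W[g].mean(0)
    c=np.array(r[0])
    if e@(dot[:2]*1000-c)<0:e=-e
    print(a,m.sum(),"medz %.4f"%np.median(z[m]),np.round(r,2) if 0 else r,"dot",dot.round(4),"wing angle %.4f"%np.arctan2(e[1],e[0]), "PCA %.4f"%(lambda v:np.arctan2(v[1],v[0])%np.pi)(np.linalg.svd(q-q.mean(0),full_matrices=False)[2][0]))
import sys
for a in sys.argv[1:]: wing(a)
E
python3 wing.py w5.npy w6.npy w8.npy
```

```text
w5.npy 886 medz 0.1795 ((499.1837463378906, 139.6148681640625), (44.47358322143555, 8.924284934997559), 16.162813186645508) dot [0.5153 0.1443 0.1802] wing angle 0.2821 PCA 0.2849
w6.npy 1122 medz 0.1795 ((499.2231750488281, 139.61331176757812), (44.57046127319336, 8.947959899902344), 16.372459411621094) dot [0.5152 0.1442 0.1806] wing angle 0.2858 PCA 0.2881
w8.npy 1162 medz 0.1792 ((499.28582763671875, 139.3794708251953), (8.946779251098633, 44.42997741699219), 46.0222053527832) dot [0.5113 0.1277 0.1803] wing angle -0.7676 PCA 2.3760
```

The seated wing stands at −0.766 rad (dot end at (328,174) in the picture), 1.05 rad clockwise of its start and 0.3 mm lower, which matches the torque signature. I regrip squarely and back off 1.571 to a wing angle of about 0.805.

```bash
python3 -m handwheel '[[1,-1,0,-0.03],[1,-1,0,-0.023],[0,0,-2.5,0],[0,0,-2.5,0],[0,0,-2,0],[0,0,-1.4,0],[0,0,-1,0],[0,0,0,0],[0,0,0,0]]'; python3 st.py
python3 -m handwheel '[[0,0,0,0],[0,0,0,0],[0,0,0,0],[0,0,0,0]]' 1 30; python3 st.py
```

```text
t: 15.95
eef_pos: [0.5001, 0.1382, 0.3309]
ee_rot: [-3.142, -0.0, -0.768]
force: [0.5, 0.2, 0.7]
width: 0.0329
t 15.95 yaw -0.7676 q6 0.1545 Mz 0.0015 eff6 0.0024 F [0.5 0.2 0.7] w 0.0329 [0.5001 0.1382 0.3309]
t: 16.35
eef_pos: [0.4992, 0.1382, 0.331]
ee_rot: [3.141, -0.0, -0.767]
force: [-2.3, -1.2, 6.4]
width: 0.0087
t 16.35 yaw -0.7666 q6 0.1545 Mz -0.0471 eff6 0.0212 F [-2.3 -1.2  6.4] w 0.0087 [0.4992 0.1382 0.331 ]
```

Gripped. I press clockwise briefly to confirm the stop, then back off.

```bash
python3 -m handwheel '[[0,0,0,-0.05],[0,0,0,-0.05],[0,0,0,0],[0,0,0,0],[0,0,0,0]]' >/dev/null; python3 st.py
python3 -m handwheel '[[0,0,0,0.05],[0,0,0,0.05],[0,0,0,0]]' >/dev/null; python3 st.py
python3 -m handwheel '[[0,0,0,0.071],[0,0,0,0.1],[0,0,0,0.1],[0,0,0,0.1],[0,0,0,0.1],[0,0,0,0.1],[0,0,0,0.1],[0,0,0,0.1],[0,0,0,0.1],[0,0,0,0.1],[0,0,0,0.1],[0,0,0,0.1],[0,0,0,0.1],[0,0,0,0.1],[0,0,0,0.1],[0,0,0,0.1],[0,0,0,0],[0,0,0,0]]'; python3 st.py
python3 - <<'E'
from h import *
for n in("wrist","top","side"): f=grab(n,f"pics/{n}9.png"); save(f,f"{n}9.npy")
E
```

```text
t 16.85 yaw -0.8645 q6 0.0564 Mz 0.7186 eff6 -0.6977 F [-3.2 -3.6  5.7] w 0.0096 [0.4993 0.1383 0.331 ]
t 17.15 yaw -0.7640 q6 0.1572 Mz 0.0151 eff6 0.6228 F [-3.2 -3.4  6.8] w 0.0092 [0.4993 0.1382 0.331 ]
t: 18.95
eef_pos: [0.4993, 0.1379, 0.3314]
ee_rot: [3.141, 0.001, 0.805]
force: [-3.1, -4.9, 9.9]
width: 0.0089
t 18.95 yaw 0.8055 q6 1.7267 Mz 0.0610 eff6 0.0957 F [-3.1 -4.9  9.9] w 0.0089 [0.4993 0.1379 0.3314]
```

View pics/wrist9.png

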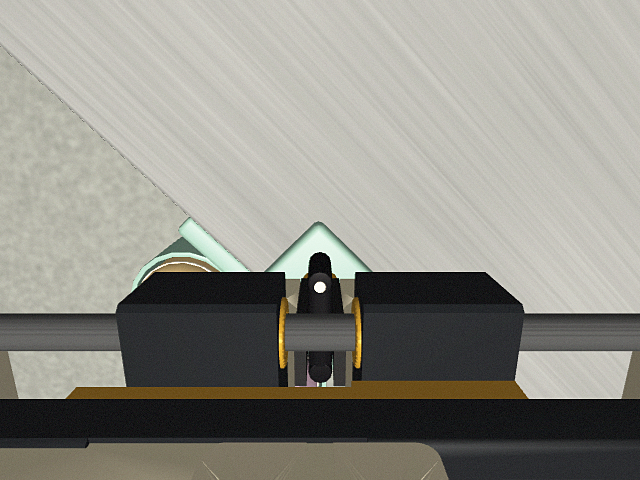

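View pics/side9.png

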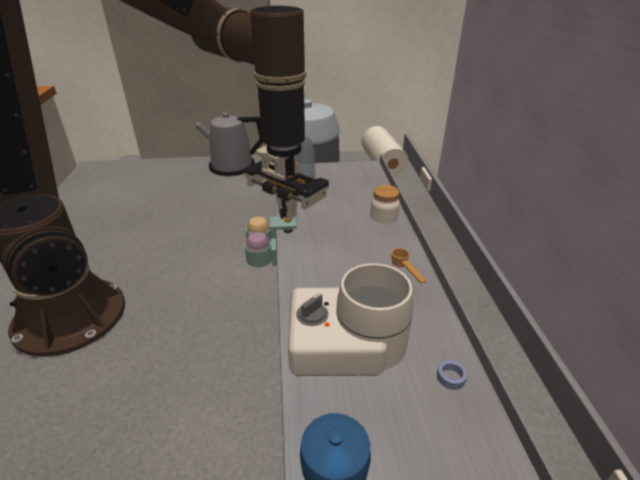

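View pics/top9.png

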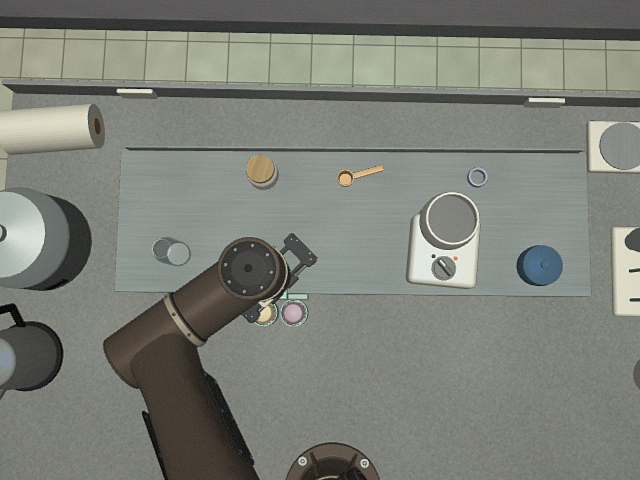

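The wrist view shows the wing square between the pads, white dot at (320,287). The top and side views show the knob at the dark dot, with bottle (172,251), jar (262,170), scoop (345,178), collar (478,177), pot (540,265) and both cases where they started. Handing in.

```bash
python3 -m handwheel '[[0,0,0,0],[0,0,0,0],[0,0,0,0]]'; python3 - <<'E'
from h import *
print(arm.get_state()["qd"].round(4)); print(arm.job_done())
E
python3 st.py
```

```text
t: 19.4
eef_pos: [0.4993, 0.1379, 0.3315]
ee_rot: [3.141, 0.001, 0.805]
force: [-4.7, -4.5, 10.6]
width: 0.0089
[-0.0006  0.0004 -0.0009 -0.0005  0.001  -0.0007]
the job is handed in; nothing more can be done
None
the job is handed in; nothing more can be done
```

The job was handed in at 19.4 s. It gives no verdict, so what follows is from my own checks.

- **Warmer:** I turned the knob 1.57 rad to off. The pictures afterwards show its pointer at the dark dot.
- **Seating:** I turned the wing screw clockwise until it stopped. On the first pass I went about 0.3 rad too far, so the pads twisted on the blocked wing. I opened the gripper and measured the seated wing at −0.766 rad, 1.05 rad clockwise of where it started. I then gripped it square and pressed again, which met the stop at 0.7 N m. The first contact estimated from torque was about −0.71 rad. That is 0.06 rad from the measured angle, and I went by the measurement.
- **Back-off:** I turned it 1.571 rad counter-clockwise, to a tool yaw of 0.805 rad. The wing is held square between the pads (8.9 mm opening, 30 N grip set), about 4 mm above its middle, and the arm is still.
- **Other things on the shelf:** By eye, the bottle, pot, scoop, jar, collar and both cases stand where they did in the first pictures. I did not measure their positions.
- **Remaining load:** The wrist still reads a steady side and upward force of about 12 N, from roughly 1 mm of grip offset.

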